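# Clamp a converter box in a quick-release vice

### The job

A converter box lies loose in the small quick-release bench vice: clamp it there. With the cam lever open, turn the star nut at the opposite end until the lever, when swung, first bites about 40 degrees into its swing (within some 7 degrees), then push the lever fully home so that it stays shut. Do not turn the nut with the lever shut, leave the box seated on the vice bed and do not disturb the spool, cutters and flux tub beside it.

Things in the scene. Friction and masses are not known exactly. Their poses are not given: they have to be found in the camera images.
- vice: Fixed bench vice, grey base plate 110 x 185 x 12 mm; origin on the bench under the middle of its bed, z up, x along the 84 mm wide back jaw. At its -y end the star nut, which feeds the back jaw towards +y; at its +y end a post with the cam lever. The post is bolted at a setting along y that differs by 6.5 mm between starts, so how far the nut must be turned has to be felt.
- nut_centre (a point): Centre of the star nut at the vice's x = 0, y = -103 mm, 62 mm above the bench; its axis runs along the vice's y. Hub 30 mm across; four round arms 10 mm thick, 90 degrees apart in the upright plane square to the axis, each with a 16 mm ball at its end, ball centre 46 mm from the axis. The screw bearing (60 mm wide, 84 mm high) begins 24 mm away towards +y.
- nut (a joint): Star nut's turn, rad, grows as it tightens: clockwise seen from outside at the -y end (arms on the vice's +x side go down). Starts -0.4 to 0.4, too loose by 2 to 11 mm of feed. At value v the arms stand at k*90 degrees minus v above the vice's +x direction. Each rad feeds the back jaw 2 mm (12.6 mm a turn). Takes 7 to 12 N at an arm, stays where left, turns back too. Stops at -2 and 6.
- lever_pivot (a point): Fixed point of the vice at y = +52 mm, 88 mm above the bench: middle setting of the lever's upright pivot, which really stands up to 3.3 mm nearer or farther along y. The lever is a steel bar 12 mm thick, 22 mm tall, with a rounded end 18 mm across 101 mm from the pivot. 86 mm out it takes under 0.5 N while free, after the bite 1 N more per 0.1 rad up to 3 to 5 N.
- lever (a joint): Lever swing, rad, grows as it closes, counter-clockwise from above. 0: open, along the vice's +y leaning 0.28 to +x; 1.85: home against its stop, along -x. Starts 0 to 0.3, stays where left; past 1.68 its roller holds it shut. Roller advances on the box by 1.8, 3.6, 5.2, 6.7, 8.0, 9.0 mm at 0.2, 0.4 .. 1.2. If it stands part-closed as the nut tightens, it is pushed back once the box is gripped.
- jaw: Back jaw: aluminium plate 84 mm wide, 94 mm high, rubber lined, fed along the vice's +y by the nut; origin at the foot of its inner face. The clamp is springy (about 27 N per mm): with the nut set so that the lever first bites at 0.7 rad (40 degrees) it ends up home pressing the box on this jaw with about 88 N (58 to 122 is right, a bite at 0.58 to 0.82).
- converter_box: Black converter box, 95 (along the jaw) x 68 x 27 mm, about 0.4 kg, lying with slack between back jaw and cam on the bed, whose top is 74 mm above the bench; its far end (+x) stands within 10 mm of a fixed end stop. Origin at the centre of its underside.
- spool: Bystander: wire spool, 56 x 51 x 41 mm, on the bench behind the vice; origin at the centre of its underside.
- cutters: Bystander: side cutters, 125 x 38 x 11 mm, flat on the bench to the left, on the robot's side of the vice; origin at the centre of the underside.
- flux: Bystander: round flux tub, 45 mm wide, 23 mm tall, to the right of the vice; origin at the centre of its underside.

How it is judged:
At the end, for the whole second after the job is handed in: The lever is home (swing above 1.76 rad) and at rest, and the box is pressed on the back jaw with 58 to 122 N (the lever bit about 40 degrees into its swing). The box lies flat on the bed (within 4.6 degrees), within 25 mm of the middle of the bed along the jaw, and is still (value of joint lever above 1.76 rad and contact force between jaw and converter_box between 58 and 122 N and velocity of joint lever below 0.2 rad/s and z of converter_box in the frame of vice between 0.07 and 0.08 m and x of converter_box in the frame of vice between -0.025 and 0.025 m and angle between converter_box's own z axis and vertical below 0.08 rad and linear speed of converter_box below 0.02 m/s); the robot touches nothing.
It fails at once if the nut is turned with the lever shut or nearly so (swing over 1.3 rad) (value of joint lever above 1.3 rad and (velocity of joint nut above 0.5 rad/s or velocity of joint nut below -0.5 rad/s)).
It fails at once if a bystander (solder spool, side cutters or flux tub) is shifted by more than 20 mm (distance of any of spool, cutters, flux from where it was at the start of the episode above 0.02 m).
It also fails if it takes over 72 s, if anything falls off the work surface, if the arm or the gripper's body presses on something with over 40 N, if the wrist force passes 120 N, or if a joint passes its speed limit or range.

### The arm

A 6-joint arm with a two-finger parallel gripper is mounted at the origin on a cart in front of the work surface, level with it; the furniture and walls round the work are solid. World frame = base frame: x ahead of the robot, y to its left, z up, the work surface at z = 0. Lengths are in m, angles in rad, forces in N, time in s.
With the tool pointing down it reaches from about 0.4 to 0.825 m from the base axis. Payload 7 kg.
Tool frame: the origin (TCP) lies at the very end of the fingers, on their centre line; the grasp point (between the pads) lies 19 mm behind it (arm.grip_point_offset is the distance from the TCP to the grasp point, in m); z points along the fingers, y is the line along which they close (so a half turn about z gives the same grasp; the last joint's range is limited). The gripper opens to 88 mm and grips with 3 to 60 N. Pads are 19 mm wide; open, the fingers measure 130 mm over their backs; the gripper's body (78 mm by 193 mm) begins 47 mm behind the grasp point.
Start: joints at [1.405, 0.359, 0.012, 0, -1.224, -0.288], TCP at [0.296, 0.607, 0.227] pointing down, gripper open.
Joint ranges: [-3.07, 3.07], [-1.43, 2.12], [-1.02, 1.25], [-3.03, 1.67], [-3.05, -0], [-3.03, 3.03]. Speed limits (rad/s): [2.39, 2.39, 3.01, 3.14, 3.14, 3.14].

### API

Orientations are given as [roll, pitch, yaw] about the fixed x, y, z axes, in that order (R = Rz(yaw) Ry(pitch) Rx(roll)).
In Python, from station import arm, cams gives the robot as it stands.
- The arm moves only by the shell command python3 -m handwheel 'ROWS' [FORCE]. ROWS is JSON, a list that holds one entry, the list of rows, each a list of 7 numbers: the shift along the tool's x, y, z normalised to -1 to 1, where 1 is 0.08 m, then the turn, a rotation vector about the tool's x, y, z normalised to -1 to 1, where 1 is 0.5 rad, then the closure in counts, from 0 (fully open) to 255 (shut). In form: [[[x, y, z, wx, wy, wz, hand], ...]]. A call has 1 to 5 rows; each row is the pose to reach, as a shift and turn from the pose commanded when the call began, along the tool's axes at that moment; what a row does not reach only later rows make up. A row lasts 1/8 s, in which the tool goes at most 62.5 mm and 10.7 degrees, less where a joint would pass 70% of its speed; a pose out of reach is approached as far as the arm can. A call with a number of a shift or a turn outside -1 to 1 is refused whole. A call with a gripper value outside its range is refused whole. The fingers move at their own pace and stop on an object; FORCE is the grip in N (left out, the last holds). Time passes only in rows, so rows that repeat a pose let the fingers close. It gives the time, the measured TCP pose, the force, the opening and the grip force at its end, in the units of the state.
- arm.get_state(): the state, without advancing time (a new reading comes with each control period).
- cams.grab_frame(name): name is "scene" or "top" or "wrist"; returns the picture (420x560x3 uint8, blue, green, red); there is no depth.
- cams.camera_info(name): a dict with "camera_matrix" (3x3 intrinsics, pixels), "R" (3x3) and "t" (3): a world point X has camera coordinates R X + t; the wrist camera has in their place "hand_eye" (4x4, takes a point from camera to tool coordinates, whose origin is the TCP and whose axes are the flange's). Camera axes: x right, y down, z forward; pixel columns grow to the right and rows downward; lengths in m; the calibration is good to about 2 mm. A picture is of the moment at which its call begins: read the wrist's pose just before it. camera_info takes no time and is no camera call.
- arm.job_done(): hands the job in; it is judged then, once.
The state is a dict: "t": time; "q": joint angles; "qd": joint speeds; "joint_efforts": joint torques, N m; "eef_pos": TCP position; "ee_rot": TCP orientation; "force": force on the tool from outside, world axes, zero at the start; "moment": the same for the moment, N m; "width": finger opening in m; "gripper_force": force on a finger pad.
Only numpy, scipy, OpenCV 4.12 (cv2) and the standard library are available. Lean on these libraries where they do the work, as an engineer would, in place of code of your own. Each camera call takes 0.05 s, during which the arm holds its last target. There are 200 camera calls.

## Working session

There is one attempt and no reset: what is moved stays moved. The work goes in short steps, Python scripts to look and compute and a shell command to move; the robot and the scene stay as the last step left them, time stands still between calls to the robot, and variables do not carry over. Pictures are saved under pics/ and viewed, at most 10 in all, crops included, and the job is handed in when it is done.

```bash
ls; mkdir -p pics
python3 - <<'E'
from station import arm,cams
import cv2
s=arm.get_state();print({k:s[k] for k in('t','eef_pos','ee_rot','width','force')})
for n in('scene','top'):
    cv2.imwrite(f'pics/{n}0.png',cams.grab_frame(n)); print(cams.camera_info(n))
print(cams.camera_info('wrist'))
E
```

```text
pics
{'t': 0.0, 'eef_pos': array([0.29571147, 0.60622879, 0.22560977]), 'ee_rot': array([ 3.13988363e+00, -1.81486447e-04, -4.53889781e-01]), 'width': 0.08764807817481488, 'force': array([-1.14387573,  0.04255946, -0.17765912])}
{'camera_matrix': array([[538.41871459,   0.        , 272.72417273],
       [  0.        , 538.41871459, 205.06234229],
       [  0.        ,   0.        ,   1.        ]]), 'R': array([[ 0.88632936, -0.46301566,  0.00606419],
       [-0.28908128, -0.56351046, -0.77387853],
       [ 0.36173511,  0.68415822, -0.63330502]]), 't': array([-0.39441866,  0.33535825,  0.82081675])}
{'camera_matrix': array([[434.69629281,   0.        , 276.6464651 ],
       [  0.        , 434.69629281, 208.16176508],
       [  0.        ,   0.        ,   1.        ]]), 'R': array([[-0.01229494, -0.99975502,  0.01840449],
       [-0.99399367,  0.01021825, -0.10895953],
       [ 0.10874477, -0.01963359, -0.9938758 ]]), 't': array([0.19446206, 0.53232955, 0.89563969])}
{'camera_matrix': array([[346.01832952,   0.        , 277.77924596],
       [  0.        , 346.01832952, 208.92484272],
       [  0.        ,   0.        ,   1.        ]]), 'hand_eye': array([[-1.40980412e-03, -9.53283307e-01, -3.02074411e-01,
         8.26900595e-02],
       [ 9.99998876e-01, -1.18971799e-03, -9.12570646e-04,
         5.53967919e-05],
       [ 5.10555002e-04, -3.02075358e-01,  9.53283912e-01,
        -1.57962040e-01],
       [ 0.00000000e+00,  0.00000000e+00,  0.00000000e+00,
         1.00000000e+00]])}
```

View pics/scene0.png

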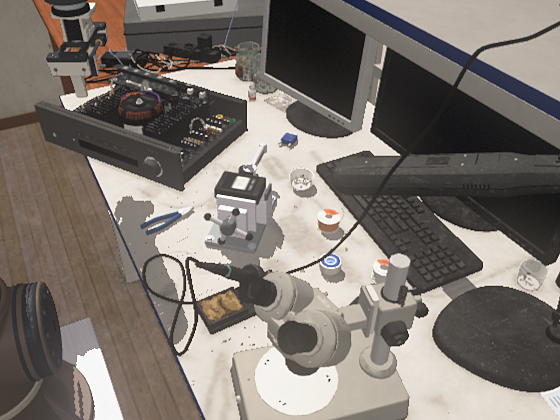

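View pics/top0.png

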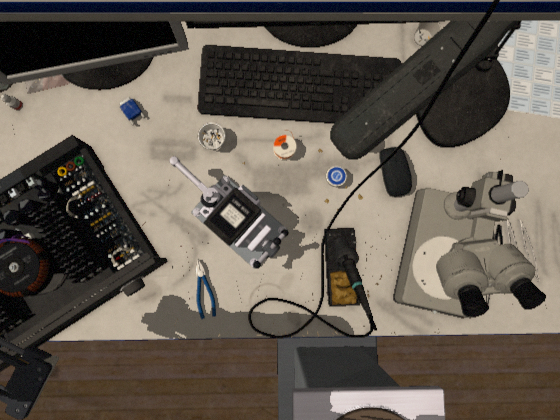

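The vice is at about (240,222) in the top view. The lever pivot is near (210,198) with its tip at (174,160), and the nut is near (270,250). Spool, flux and cutters are at (285,147), (337,177) and (205,290). I'll zoom in.

Run:
```python
import cv2,numpy as np
a=cv2.imread('pics/top0.png')[145:275,160:300]
b=cv2.imread('pics/scene0.png')[140:260,190:300]
cv2.imwrite('pics/ta.png',cv2.resize(a,None,fx=4,fy=4,interpolation=2)); cv2.imwrite('pics/sb.png',cv2.resize(b,None,fx=4.5,fy=4.5,interpolation=2))
```

```text
(no output)
```

View pics/ta.png

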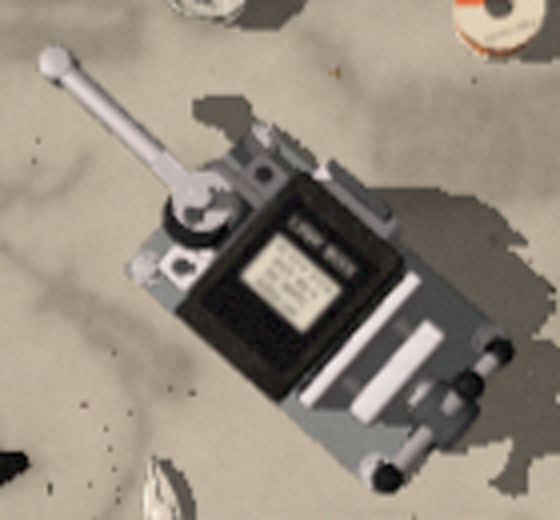

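View pics/sb.png

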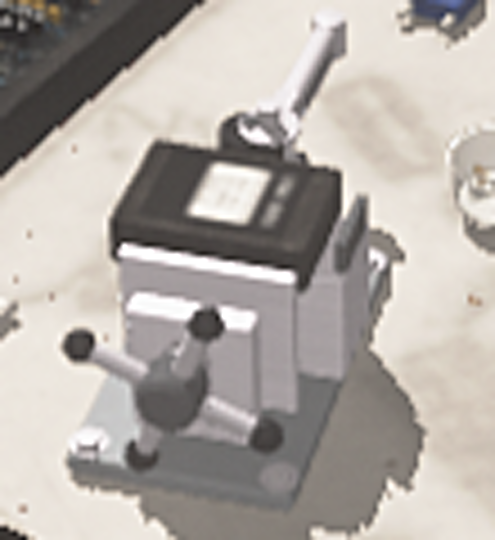

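The top crop shows nut balls at about (387,478), (500,348) and (470,383), with the pivot at (205,205) and the lever tip at (56,62). The jaw's top edge is centred at (362,340). The scene crop shows the same balls at (80,345), (266,434), (206,324) and (142,455). I'll triangulate from these.

```bash
cat > geo.py <<'E'
import numpy as np
from station import arm,cams
from scipy.spatial.transform import Rotation as Ro
def ray(n,uv):
    c=cams.camera_info(n);K,R,t=c['camera_matrix'],c['R'],c['t']
    return -R.T@t, R.T@np.linalg.solve(K,[uv[0],uv[1],1.])
def plane(n,uv,z):
    o,d=ray(n,uv);return o+d*(z-o[2])/d[2]
def tri(u1,u2):
    o1,d1=ray('top',u1);o2,d2=ray('scene',u2)
    s=np.linalg.lstsq(np.c_[d1,-d2],o2-o1,rcond=None)[0]
    a,b=o1+d1*s[0],o2+d2*s[1];return (a+b)/2,np.linalg.norm(a-b)
T=lambda p:np.array(p)/4.+[160,145]
S=lambda p:np.array(p)/4.5+[190,140]
E
python3 - <<'E'
from geo import *
np.set_printoptions(precision=4,suppress=True)
L,l=tri(T((387,478)),S((80,345)));Rr,r=tri(T((500,348)),S((266,434)));U,u=tri(T((470,383)),S((206,324)))
print(L,l,Rr,r,U,u); C=(L+Rr)/2;print('C',C)
tip=tri(T((56,62)),S((328,22)));print('tip',tip)
tip=plane('top',T((56,62)),.097);pv=plane('top',T((205,203)),.1)
print(tip,pv); j=plane('top',T((312,398)),.094),plane('top',T((413,283)),.094)
print('jaw',j, np.linalg.norm(j[0]-j[1]))
d=j[1]-j[0];yaw=np.arctan2(d[1],d[0]);print('yaw x',np.degrees(yaw))
d=Rr-L;print('yaw nut',np.degrees(np.arctan2(d[1],d[0])),'tilt',np.arcsin(d[2]/np.linalg.norm(d)))
lv=tip-pv;print('lever len',np.linalg.norm(lv),'dir',np.degrees(np.arctan2(lv[1],lv[0])))
bx=[plane('top',T(p),.101) for p in((180,310),(280,400),(404,268),(298,175))];print(bx)
ln=pv-C;print('nut->pivot',np.linalg.norm(ln[:2]),np.degrees(np.arctan2(ln[1],ln[0])))
for n,p,z in(('spool',(285,147),.04),('flux',(337,177),.023),('cut',(205,290),.01)):print(n,plane('top',p,z))
E
```

```text
[0.4176 0.23   0.0798] 0.000402217567850703 [0.482  0.1724 0.0462] 0.00149064330738213 [0.4623 0.1893 0.1054] 0.0009382847943837241
C [0.4498 0.2012 0.063 ]
tip (array([0.6236, 0.3919, 0.0961]), np.float64(0.0006678496283206782))
[0.6237 0.3916 0.097 ] [0.5523 0.3175 0.1   ]
jaw (array([0.4568, 0.2659, 0.094 ]), array([0.5125, 0.2163, 0.094 ])) 0.07462416046845786
yaw x -41.71843694044165
yaw nut -41.819894340237795 tilt -0.37058467154129554
lever len 0.10300922204686248 dir 46.04588341031546
[array([0.4999, 0.3292, 0.101 ]), array([0.4558, 0.2809, 0.101 ]), array([0.5192, 0.2205, 0.101 ]), array([0.5655, 0.272 , 0.101 ])]
nut->pivot 0.15498510968094292 48.60072042552017
spool [0.6638 0.1693 0.04  ]
flux [0.6012 0.0574 0.023 ]
cut [0.364  0.3417 0.01  ]
```

```bash
cat >> geo.py <<'E'
A=np.radians(48.2); EX=np.array([np.sin(A),-np.cos(A),0]);EY=np.array([np.cos(A),np.sin(A),0])
C=np.array([.450,.2012,0]); O=C+.103*EY
def w(x,y,z): return O+EX*x+EY*y+[0,0,z]
def v(p): d=np.array(p)-O; return np.array([d@EX,d@EY,p[2]])
def state():
    s=arm.get_state(); print('t',round(s['t'],2),'vice mm',(v(s['eef_pos'])*1e3).round(1),'F vice',np.round([s['force']@EX,s['force']@EY,s['force'][2]],2),'w',round(s['width'],3),'yaw',round(np.degrees(s['ee_rot'][2]),1));return s
def to(x,y,z,yaw=A):  # mm, vice frame -> normalised tool shift and turn
    s=state();R=Ro.from_euler('xyz',s['ee_rot'])
    d=R.inv().apply(w(x/1e3,y/1e3,z/1e3)-s['eef_pos'])/.08
    r=(R.inv()*Ro.from_euler('xyz',[np.pi,0,yaw])).as_rotvec()/.5
    print('shift',d.round(2),'turn',r.round(2))
E
python3 -m handwheel '[[[0.5,0.1,0,0,0,-0.35,255],[1,0.2,0,0,0,-0.7,255],[1,0.2,0,0,0,-1,255],[1,0.2,0,0,0,-1,255]]]' 20
python3 -m handwheel '[[[0.5,0.4,0,0,0,-0.35,255],[1,0.85,0,0,0,-0.7,255],[1,0.85,0,0,0,-1,255],[1,0.85,0,0,0,-1,255]]]'
python3 -m handwheel '[[[0.25,0.5,0,0,0,-0.3,255],[0.5,1,0,0,0,-0.59,255],[0.5,1,0,0,0,-0.59,255],[0.5,1,0,0,0,-0.59,255]]]'
python3 -c "
from geo import *
to(50,130,82);print(cams.camera_info('top')['t'])"
```

```text
t: 0.6
eef_pos: [0.3611, 0.5567, 0.2262]
ee_rot: [3.141, 0.0, 0.044]
force: [0.4, -0.5, -0.4]
width: 0.0531
gripper_force: 0.0
t: 1.1
eef_pos: [0.4439, 0.4929, 0.2263]
ee_rot: [3.141, 0.0, 0.542]
force: [-1.0, 0.5, -0.1]
width: 0.0131
gripper_force: 0.0
t: 1.6
eef_pos: [0.519, 0.446, 0.2262]
ee_rot: [-3.141, 0.0, 0.837]
force: [-0.6, 0.9, -0.1]
width: 0.0004
gripper_force: 0.0
t 1.6 vice mm [-111.7  125.4  226.2] F vice [-1.02  0.28 -0.09] w 0.0 yaw 48.0
shift [0.07 2.02 1.8 ] turn [-0.    0.   -0.01]
[0.19446206 0.53232955 0.89563969]
```

```bash
python3 -m handwheel '[[[0.03,0.6,0,0,0,0,255],[0.03,1,0,0,0,0,255],[0.03,1,0,0,0,0,255]]]' >/dev/null
python3 -m handwheel '[[[0.03,0.6,0,0,0,0,255],[0.03,1,0,0,0,-0.01,255],[0.03,1,0.4,0,0,-0.01,255],[0.03,1,0.8,0,0,-0.01,255],[0.03,1,0.8,0,0,-0.01,255]]]' >/dev/null
python3 -m handwheel '[[[0,0,0.5,0,0,0,255],[0,0,1,0,0,0,255],[0,0,1,0,0,0,255]]]'
python3 - <<'E'
from geo import *
to(50,130,82)
P=np.array([0,52])
for th in (.24,.4,.6,.85):
    a=th-.28; p=P+80*np.array([-np.sin(a),np.cos(a)])+6*np.array([np.cos(a),np.sin(a)])+[21,9.5]; print(th,p.round(1))
E
```

```text
t: 2.98
eef_pos: [0.6403, 0.3424, 0.0809]
ee_rot: [-3.141, 0.004, 0.846]
force: [0.9, -0.6, 0.7]
width: 0.0004
gripper_force: 0.0
t 2.98 vice mm [ 47.7 129.1  80.9] F vice [1.04 0.17 0.7 ] w 0.0 yaw 48.5
shift [ 0.01  0.03 -0.01] turn [-0.    0.01  0.01]
0.24 [ 30.2 141.2]
0.4 [ 17.4 141.6]
0.6 [  1.5 139.3]
0.85 [-17.1 132.1]
```

```bash
python3 -m handwheel '[[[0.15,-0.2,0,0,0,0,255],[0.16,-0.38,0,0,0,0,255],[0.13,-0.58,0,0,0,0,255],[0.03,-0.84,0,0,0,0,255],[0.03,-0.84,0,0,0,0,255]]]'
python3 -m handwheel '[[[0.1,0.3,0,0,0,0,255],[0.1,0.4,-0.5,0,0,0,255],[0,0.4,-0.8,0,0,0,255],[-0.5,0.5,-0.8,0,0,0,255],[-1,0.6,-0.8,0,0,0,255]]]' >/dev/null
python3 - <<'E'
from geo import *
import cv2
to(54,-103,150)
im=cams.grab_frame('top');cv2.imwrite('pics/t1.png',cv2.resize(im[145:275,160:300],None,fx=4,fy=4,interpolation=2))
E
```

```text
t: 3.6
eef_pos: [0.5909, 0.3895, 0.0831]
ee_rot: [-3.141, 0.0, 0.848]
force: [0.7, 0.7, 0.3]
width: 0.0001
gripper_force: 0.0
t 4.22 vice mm [ 30.6  51.1 146.9] F vice [ 0.01  0.62 -0.06] w 0.0 yaw 48.5
shift [-1.93  0.28 -0.04] turn [-0.   -0.    0.01]
```

View pics/t1.png

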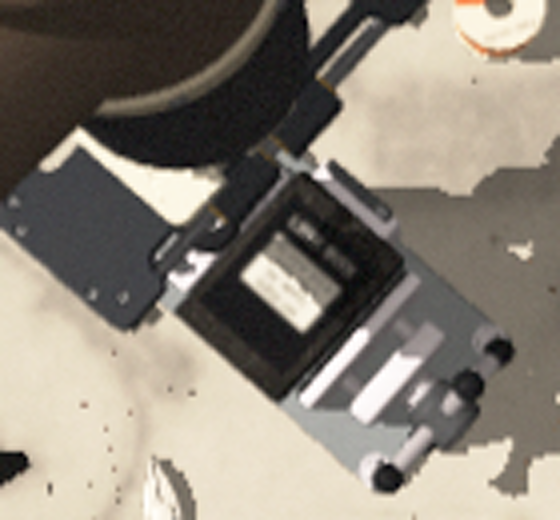

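The arm hides the lever in this view. I'll move to the nut and see what the cameras show from there.

```bash
python3 -m handwheel '[[[-0.6,-0.2,0,0,0,0,255],[-1,-0.54,0,0,0,0,255],[-1,-0.54,0,0,0,0,255]]]' >/dev/null
python3 -m handwheel '[[[-0.6,0,0,0,0,0,255],[-0.93,0,0,0,0,0,255],[-0.93,0,0.2,0,0,0,255],[-0.93,0,0.2,0,0,0,255]]]' >/dev/null
python3 - <<'E'
from geo import *
import cv2
to(-14,-103,99)
a=cams.grab_frame('top')[130:270,160:300];b=cams.grab_frame('scene')[125:265,180:320]
cv2.imwrite('pics/p2.png',cv2.resize(np.hstack([a,b]),None,fx=2.8,fy=2.8,interpolation=2))
E
```

```text
t 5.15 vice mm [ -11.9 -102.5  130.3] F vice [ 0.11 -0.71  1.17] w 0.001 yaw 48.5
shift [-0.01 -0.03  0.39] turn [-0.    0.    0.01]
```

View pics/p2.png

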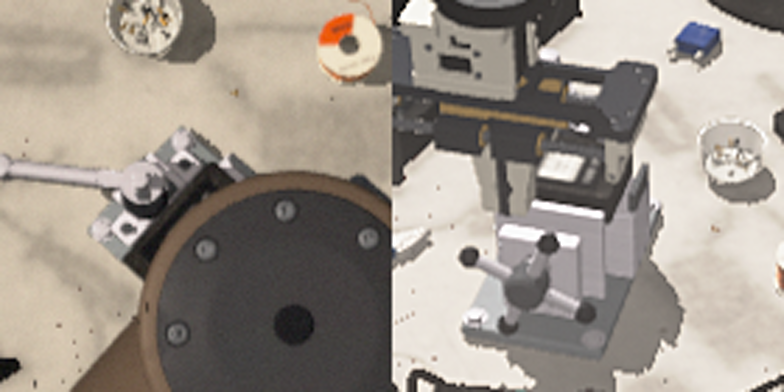

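The left half (top view) shows the lever with its pivot at about (143,186) and tip at (2,166). The right half (scene view) shows the nut balls at (468,257), (547,242), (586,313) and (508,325). I'll write measuring helpers for both angles.

```bash
cat >> geo.py <<'E'
import cv2
PV=np.array([.5523,.3175])
def lever():
    im=cams.grab_frame('top').astype(int)
    c=cams.camera_info('top');K,R,t=c['camera_matrix'],c['R'],c['t']
    vv,uu=np.mgrid[0:420,0:560];o=-R.T@t
    d=np.stack([uu,vv,np.ones_like(uu)],-1)@np.linalg.inv(K).T@R
    s=(.097-o[2])/d[...,2];X=o[0]+d[...,0]*s-PV[0];Y=o[1]+d[...,1]*s-PV[1]
    r=np.hypot(X,Y);an=(np.arctan2(Y,X)-A+.28+np.pi)%(2*np.pi)-np.pi
    m=(r>.045)&(r<.104)&(an>-.1)&(an<2)&(im[...,0]>=im[...,2]-4)&(im.mean(-1)>110)
    n,l,st,_=cv2.connectedComponentsWithStats(m.astype(np.uint8))
    k=1+np.argmax(st[1:,4]); k=l==k
    far=k&(r>.09)
    print('LEVER swing',round(float(np.median(an[k])),3),'end part',round(float(an[far].mean()),3),'n',k.sum(),far.sum())
def nut():
    im=cams.grab_frame('scene');o,_=ray('scene',(0,0));m=(im.max(-1)<75).astype(np.uint8)
    n,l,st,ce=cv2.connectedComponentsWithStats(m)
    for i in range(1,n):
        if not 8<st[i,4]<120: continue
        d=ray('scene',ce[i])[1];s=((C-o)@EY)/(d@EY);p=v(o+d*s)*1e3;q=np.array([p[0],p[2]-62])
        if 38<np.hypot(*q)<53:
            f=np.degrees(np.arctan2(q[1],q[0]));print('ball',f.round(1),np.hypot(*q).round(1),'v mod',round(float((-np.radians(f)+.78)%(np.pi/2)-.78),3))
E
python3 -c "
from geo import *
lever();nut()
for p in ((468,257),(547,242),(586,313),(508,325)):
    u=np.array(p)/2.8-[140,0]+[180,125];print(u)"
```

```text
LEVER swing 1.696 end part nan n 1 0
ball 69.9 46.2 v mod 0.351
ball 158.4 47.1 v mod 0.377
ball -22.5 45.3 v mod 0.392
ball -112.6 49.0 v mod 0.395
[207.14285714 216.78571429]
[235.35714286 211.42857143]
[249.28571429 236.78571429]
[221.42857143 241.07142857]geo.py:39: RuntimeWarning: Mean of empty slice.
  print('LEVER swing',round(float(np.median(an[k])),3),'end part',round(float(an[far].mean()),3),'n',k.sum(),far.sum())
  ret = ret.dtype.type(ret / rcount)
```

```bash
python3 -m handwheel '[[[-0.01,-0.03,0.2,0,0,0,255],[-0.01,-0.03,0.39,0,0,0,255],[-0.01,0.1,0.45,0,0,0,255],[-0.01,0.22,0.52,0,0,0,255],[-0.01,0.22,0.52,0,0,0,255]]]'
python3 -c "
from geo import *
to(54,-103,60);lever();nut()"
```

```text
t: 5.98
eef_pos: [0.4546, 0.1975, 0.089]
ee_rot: [-3.141, 0.001, 0.845]
force: [-1.5, 0.7, 0.8]
width: 0.0001
gripper_force: 0.9
t 5.97 vice mm [   5.9 -102.8   89. ] F vice [-1.63 -0.49  0.78] w 0.0 yaw 48.4
shift [-0.01  0.6   0.36] turn [-0.    0.    0.01]Traceback (most recent call last):
  File "<string>", line 3, in <module>
    to(54,-103,60);lever();nut()
                   ~~~~~^^
  File "geo.py", line 37, in lever
    k=1+np.argmax(st[1:,4]); k=l==k
        ~~~~~~~~~^^^^^^^^^^
    return _wrapfunc(a, 'argmax', axis=axis, out=out, **kwds)
    return bound(*args, **kwds)
ValueError: attempt to get argmax of an empty sequence
```

Run:
```python
from geo import *
im=cams.grab_frame('top');cv2.imwrite('pics/t3.png',im)
print(im[188:196:1,180],'\n',im[170:172,180],im[192,165:210:6])
nut()
```

```text
[[155 169 182]
 [168 171 182]
 [190 196 206]
 [206 209 221]
 [204 206 218]
 [178 179 189]
 [123 125 132]
 [113 128 137]] 
 [[173 193 208]
 [171 193 209]] [[140 144 155]
 [173 173 184]
 [198 203 216]
 [205 208 218]
 [207 209 221]
 [200 204 217]
 [204 205 218]
 [215 216 225]]
ball 135.6 47.4 v mod 0.775
ball 47.6 45.7 v mod 0.74
ball -137.2 48.7 v mod -0.746
ball -45.5 45.5 v mod -0.776
```

```bash
sed -i 's/(im\[...,0\]>=im\[...,2\]-4)&(im.mean(-1)>110)/(im[...,2]-im[...,0]<20)\&(im.mean(-1)>120)/' geo.py
python3 -c "
from geo import *
lever()"
python3 -m handwheel '[[[0,0.1,-0.3,0,0,0,255],[0,0.58,-0.3,0,0,0,255],[0,0.58,0,0,0,0,255],[0,0.59,0.2,0,0,0,255],[0,0.59,0.2,0,0,0,255]]]'
python3 -c "
from geo import *
to(57,-103,42);lever();nut()"
```

```text
LEVER swing 0.856 end part 0.858 n 179 48
t: 6.8
eef_pos: [0.4915, 0.1661, 0.073]
ee_rot: [3.139, -0.001, 0.847]
force: [6.3, -2.8, -1.4]
width: 0.0011
gripper_force: 3.1
t 6.8 vice mm [  54.3 -101.5   73. ] F vice [ 6.55  2.15 -1.42] w 0.001 yaw 48.5
shift [-0.02  0.03  0.39] turn [ 0.   -0.    0.01]
LEVER swing 0.856 end part 0.858 n 180 48
ball 136.3 47.6 v mod 0.763
ball 50.0 44.1 v mod 0.697
ball -134.5 49.3 v mod 0.776
ball -43.6 45.4 v mod 0.761
```

```bash
python3 -m handwheel '[[[0,0.1,-0.2,0,0,0,255],[-0.02,0,-0.5,0,0,0,255],[-0.02,-0.14,-0.5,0,0,0,255],[-0.02,-0.14,-0.1,0,0,0,255],[-0.02,-0.1,0.05,0,0,0,255]]]'
python3 -c "
from geo import *
to(57,-103,42);lever();nut()"
```

```text
t: 7.52
eef_pos: [0.4883, 0.1714, 0.072]
ee_rot: [3.135, -0.008, 0.85]
force: [9.5, -2.8, 8.9]
width: 0.0006
gripper_force: 4.9
t 7.53 vice mm [ 48.4 -99.7  72. ] F vice [8.92 4.22 8.93] w 0.001 yaw 48.7
shift [-0.05  0.1   0.38] turn [ 0.01 -0.02  0.02]
LEVER swing 0.856 end part 0.858 n 181 48
ball 179.1 48.0 v mod 0.016
ball -91.7 47.4 v mod 0.029
```

```bash
python3 -m handwheel '[[[-0.05,0.03,0.12,0,0,0,255],[-0.05,0.05,0.26,0,0,0,255],[-0.05,0.06,0.4,0,0,0,255],[-0.05,0.06,0.4,0,0,0,255]]]'
python3 -c "
from geo import *
to(54,-104,120);lever();nut()"
```

```text
t: 8.12
eef_pos: [0.4908, 0.1626, 0.0443]
ee_rot: [3.131, -0.007, 0.852]
force: [15.7, -38.8, 61.7]
width: 0.0004
gripper_force: 30.6
t 8.12 vice mm [  56.2 -104.6   44.3] F vice [ 37.51 -18.47  61.66] w 0.0 yaw 48.8
shift [ 0.01 -0.02 -0.95] turn [ 0.02 -0.01  0.02]
LEVER swing 0.856 end part 0.858 n 180 48
ball -127.3 49.1 v mod 0.652
ball -40.0 45.4 v mod 0.698
```

```bash
python3 -m handwheel '[[[0,0.06,-0.05,0,0,0,255],[0,0.15,-0.2,0,0,0,255],[0,0.15,-0.6,0,0,0,255],[0,0.1,-0.95,0,0,0,255],[0,0.1,-0.95,0,0,0,255]]]'
python3 -c "
from geo import *
to(38,-104,110);lever();nut()"
```

```text
t: 8.85
eef_pos: [0.4903, 0.16, 0.1147]
ee_rot: [3.141, -0.003, 0.847]
force: [-0.2, 0.6, -0.3]
width: 0.0004
gripper_force: 0.0
t 8.85 vice mm [  57.4 -106.8  114.7] F vice [-0.55  0.32 -0.3 ] w 0.0 yaw 48.5
shift [ 0.04 -0.24  0.06] turn [ 0.   -0.01  0.01]
LEVER swing 0.859 end part 0.858 n 180 48
ball 145.3 47.2 v mod 0.606
ball 56.3 45.8 v mod 0.588
ball -128.3 48.5 v mod 0.668
ball -36.5 45.2 v mod 0.637
```

```bash
python3 -m handwheel '[[[0.04,-0.22,0,0,0,0,255],[0.04,-0.22,0.1,0,0,0,255],[0.04,-0.17,0.25,0,0,0,255],[0.04,-0.13,0.42,0,0,0,255],[0.04,-0.12,0.5,0,0,0,255]]]'
python3 -c "
from geo import *
to(54,-104,50);lever();nut()"
```

```text
t: 9.57
eef_pos: [0.4924, 0.1624, 0.0772]
ee_rot: [3.128, -0.002, 0.852]
force: [27.7, -27.4, 19.5]
width: 0.0003
gripper_force: 16.0
t 9.57 vice mm [  57.5 -103.7   77.2] F vice [38.94 -1.99 19.5 ] w 0.0 yaw 48.8
shift [-0.   -0.05  0.34] turn [ 0.03 -0.    0.02]
LEVER swing 0.856 end part 0.858 n 181 48
ball 101.2 47.1 v mod -0.195
ball -171.1 48.6 v mod -0.156
ball -80.7 46.9 v mod -0.163
```

```bash
python3 -m handwheel '[[[0,0.1,-0.15,0,0,0,255],[0,-0.02,-0.15,0,0,0,255],[0,-0.02,0,0,0,0,255],[0,-0.02,0.12,0,0,0,255],[0,-0.02,0.22,0,0,0,255]]]'
python3 -c "
from geo import *
to(-10,-104,125);lever();nut()"
```

```text
t: 10.3
eef_pos: [0.4836, 0.1692, 0.0549]
ee_rot: [3.141, -0.0, 0.848]
force: [0.1, -0.4, 8.1]
width: 0.0005
gripper_force: 3.9
t 10.3 vice mm [  46.4 -104.5   54.9] F vice [ 0.36 -0.19  8.15] w 0.001 yaw 48.6
shift [ 0.01 -0.7  -0.88] turn [ 0.   -0.    0.01]
LEVER swing 0.805 end part 0.812 n 181 48
ball 159.7 47.9 v mod 0.354
ball -111.0 48.9 v mod 0.367
```

```bash
python3 -m handwheel '[[[0,0,-0.6,0,0,0,255],[0,0,-1,0,0,0,255],[0,-0.5,-1,0,0,0,255],[0,-0.75,-1,0,0,0,255],[0,-0.75,-1,0,0,0,255]]]'>/dev/null
python3 -m handwheel '[[[0,0,0.3,0,0,0,255],[0,0,0.42,0,0,0,255],[0,0.04,0.42,0,0,0,255],[0,0.08,0.42,0,0,0,255],[0,0.08,0.42,0,0,0,255]]]'
python3 -c "
from geo import *
to(0,-104,100);lever();nut()"
```

```text
t: 11.65
eef_pos: [0.4425, 0.2044, 0.1016]
ee_rot: [-3.14, 0.001, 0.845]
force: [-4.5, 2.9, -3.6]
width: 0.0001
gripper_force: 2.3
t 11.65 vice mm [  -7.7 -105.7  101.6] F vice [-5.3  -0.82 -3.64] w 0.0 yaw 48.4
shift [0.02 0.1  0.02] turn [-0.    0.    0.01]
LEVER swing 0.777 end part 0.779 n 181 47
ball 70.3 46.2 v mod 0.343
ball 157.6 47.7 v mod 0.392
ball -22.6 45.1 v mod 0.394
ball -113.3 48.9 v mod 0.407
```

```bash
python3 -m handwheel '[[[0.02,0.05,0,0,0,0,255],[0.02,0.09,0.01,0,0,0,255],[0.02,0.09,0.01,0,0,0,255]]]'
python3 -c "
from geo import *
to(0,-104,100);lever();nut()"
```

```text
t: 12.12
eef_pos: [0.4483, 0.2004, 0.1006]
ee_rot: [-3.14, 0.002, 0.845]
force: [-6.1, 2.9, -2.3]
width: 0.0004
gripper_force: 3.0
t 12.12 vice mm [  -0.7 -104.7  100.6] F vice [-6.52 -1.93 -2.26] w 0.0 yaw 48.4
shift [0.01 0.01 0.01] turn [-0.    0.    0.01]
LEVER swing 0.73 end part 0.735 n 180 48
ball 61.3 46.0 v mod 0.501
ball 149.5 47.4 v mod 0.532
ball -121.9 49.0 v mod 0.557
ball -31.3 45.0 v mod 0.546
```

```bash
python3 -m handwheel '[[[0,-0.15,0,0,0,0,255],[0,-0.15,-0.4,0,0,0,255],[0,-0.1,-0.9,0,0,0,255],[0.5,0,-0.9,0,0,0,255],[1,0.1,-0.9,0,0,0,255]]]'>/dev/null
python3 -m handwheel '[[[0.6,0.1,0,0,0,0,255],[1,0.1,0,0,0,0,255]]]'>/dev/null
python3 -m handwheel '[[[0.6,0.1,0,0,0,0,255],[1,0.1,0,0,0,0,255],[1,0.1,0,0,0,0,255]]]'
python3 - <<'E'
from geo import *
to(14,152,82);nut()
P=np.array([0,52])
for th in (.73,.9,1.1,1.3,1.5,1.7,1.85):
    a=th-.28; p=P+84*np.array([-np.sin(a),np.cos(a)])+6*np.array([np.cos(a),np.sin(a)])+[21*np.cos(a),9.5]; print(th,p.round(1))
E
```

```text
t: 13.48
eef_pos: [0.6275, 0.3661, 0.1721]
ee_rot: [3.141, 0.0, 0.847]
force: [-1.6, 0.2, 0.2]
width: 0.0002
gripper_force: 0.0
t 13.47 vice mm [ 22.4 138.3 172.1] F vice [-1.34 -0.96  0.19] w 0.0 yaw 48.5
shift [ 0.17 -0.1   1.13] turn [0.   0.   0.01]
ball 61.0 46.4 v mod 0.507
ball 150.3 47.1 v mod 0.519
ball -121.9 49.0 v mod 0.557
ball -31.3 45.0 v mod 0.546
0.73 [-12.2 139.7]
0.9 [-26.8 133.4]
1.1 [-43.  123.2]
1.3 [-57.4 110.6]
1.5 [-69.6  96. ]
1.7 [-79.   80.1]
1.85 [-84.   67.6]
```

```bash
python3 -m handwheel '[[[0.17,-0.05,0.5,0,0,0,255],[0.17,-0.1,1,0,0,0,255],[0.17,-0.1,1,0,0,0,255]]]'>/dev/null
python3 -m handwheel '[[[0,0,0.1,0,0,0,255],[0,-0.15,0.1,0,0,0,255],[-0.15,-0.33,0.1,0,0,0,255],[-0.23,-0.51,0.1,0,0,0,255],[-0.36,-0.71,0.1,0,0,0,255]]]'
python3 -m handwheel '[[[0,0,0,0,0,0,255]]]'
python3 - <<'E'
from geo import *
to(-57,111,84);to(-70,96,84);to(-79,80,84);to(-84,66,84)
E
```

```text
t: 14.52
eef_pos: [0.568, 0.3967, 0.0862]
ee_rot: [3.141, -0.002, 0.846]
force: [3.7, -2.7, 0.6]
width: 0.0006
gripper_force: 2.1
t: 14.65
eef_pos: [0.5671, 0.3971, 0.0861]
ee_rot: [3.142, -0.002, 0.848]
force: [2.0, -0.3, 1.9]
width: 0.0007
gripper_force: 1.2
t 14.65 vice mm [-43.3 121.1  86.1] F vice [1.7  1.15 1.89] w 0.001 yaw 48.6
shift [-0.13 -0.17  0.03] turn [ 0.   -0.    0.01]
t 14.65 vice mm [-43.3 121.1  86.1] F vice [1.7  1.15 1.89] w 0.001 yaw 48.6
shift [-0.31 -0.34  0.03] turn [ 0.   -0.    0.01]
t 14.65 vice mm [-43.3 121.1  86.1] F vice [1.7  1.15 1.89] w 0.001 yaw 48.6
shift [-0.51 -0.45  0.03] turn [ 0.   -0.    0.01]
t 14.65 vice mm [-43.3 121.1  86.1] F vice [1.7  1.15 1.89] w 0.001 yaw 48.6
shift [-0.69 -0.51  0.02] turn [ 0.   -0.    0.01]
```

```bash
python3 -m handwheel '[[[-0.13,-0.17,0.02,0,0,0,255],[-0.31,-0.34,0.02,0,0,0,255],[-0.52,-0.44,0.02,0,0,0,255],[-0.72,-0.46,0.02,0,0,0,255],[-0.76,-0.46,0.02,0,0,0,255]]]'
python3 -c "
from geo import *
to(-84,62,84);lever();nut()"
```

```text
t: 15.28
eef_pos: [0.5079, 0.3855, 0.086]
ee_rot: [-3.141, -0.025, 0.849]
force: [30.5, 26.9, -25.8]
width: 0.0005
gripper_force: 20.3
t 15.28 vice mm [-79.7  73.   86. ] F vice [  4.76  40.4  -25.81] w 0.001 yaw 48.6
shift [-0.14 -0.06  0.02] turn [-0.   -0.05  0.02]
LEVER swing 0.354 end part nan n 1 0
ball 61.4 46.5 v mod 0.499
ball 149.9 47.4 v mod 0.526
ball -121.9 49.3 v mod 0.557
ball -31.6 45.2 v mod 0.552geo.py:39: RuntimeWarning: Mean of empty slice.
  print('LEVER swing',round(float(np.median(an[k])),3),'end part',round(float(an[far].mean()),3),'n',k.sum(),far.sum())
  ret = ret.dtype.type(ret / rcount)
```

```bash
python3 -m handwheel '[[[0.3,0,0,0,0,0,255],[0.4,0,-0.5,0,0,0,255],[0.4,0.1,-1,0,0,0,255],[0.2,0.6,-1,0,0,0,255],[0,1,-1,0,0,0,255]]]'>/dev/null
python3 -m handwheel '[[[0,0.5,0,0,0,0,255],[-0.5,1,0,0,0,0,255],[-0.8,1,0,0,0,0,255]]]'
python3 - <<'E'
from geo import *
state();lever();nut()
a=cams.grab_frame('top')[130:270,160:300];b=cams.grab_frame('scene')[125:265,180:320]
cv2.imwrite('pics/p4.png',cv2.resize(np.hstack([a,b]),None,fx=2.8,fy=2.8,interpolation=2))
E
```

```text
t: 16.38
eef_pos: [0.5777, 0.2184, 0.1627]
ee_rot: [-3.141, 0.001, 0.843]
force: [-0.0, 0.6, 0.1]
width: 0.0004
gripper_force: 0.0
t 16.38 vice mm [ 83.7  -5.1 162.7] F vice [-0.4   0.43  0.06] w 0.0 yaw 48.3
LEVER swing 1.82 end part nan n 40 0
ball 60.6 46.0 v mod 0.512
ball 150.7 47.3 v mod 0.511
ball -121.9 49.0 v mod 0.557
ball -31.4 45.4 v mod 0.549geo.py:39: RuntimeWarning: Mean of empty slice.
  print('LEVER swing',round(float(np.median(an[k])),3),'end part',round(float(an[far].mean()),3),'n',k.sum(),far.sum())
  ret = ret.dtype.type(ret / rcount)
```

View pics/p4.png

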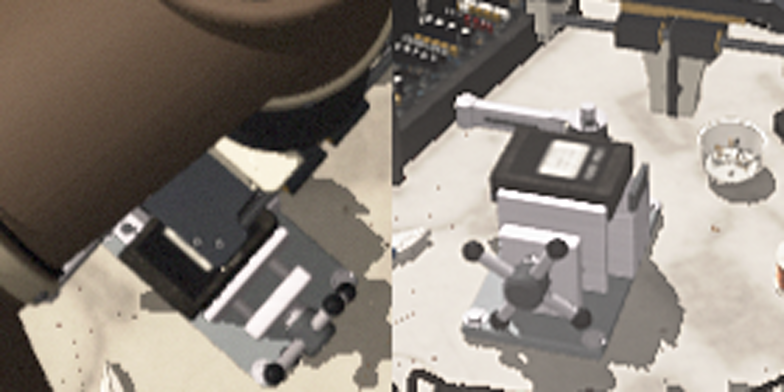

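The scene half shows the lever along -x, with its tip at (465,107), and the box flat. I'll clear the arm and measure the swing from the top camera.

```bash
python3 -m handwheel '[[[-0.5,0,0,0,0,0,255],[-1,-0.3,0,0,0,0,255],[-1,-0.6,0,0,0,0,255],[-1,-0.6,0,0,0,0,255]]]'>/dev/null
python3 -m handwheel '[[[-0.5,-0.2,0,0,0,0,255],[-0.9,-0.2,0,0,0,0,255],[-0.9,-0.2,0,0,0,0,255]]]'>/dev/null
python3 - <<'E'
from geo import *
state();lever();nut()
tip=plane('scene',np.array([465,107])/2.8+[40,125],.095);print('tip vice',v(tip)*1e3, 'pv',v([*PV,.1])*1e3)
im=cams.grab_frame('top');cv2.imwrite('pics/t5.png',cv2.resize(im[130:270,140:300],None,fx=3.5,fy=3.5,interpolation=2))
E
```

```text
t 17.45 vice mm [  18.4 -156.2  163.7] F vice [-0.6   1.21  0.65] w 0.001 yaw 48.5
LEVER swing 1.779 end part 1.796 n 161 47
ball 60.9 46.1 v mod 0.508
ball 149.8 47.4 v mod 0.528
ball -121.9 49.0 v mod 0.557
ball -31.3 45.0 v mod 0.546
tip vice [-101.22906159   52.31943488   95.        ] pv [ -1.25553152  51.88513047 100.        ]
```

View pics/t5.png

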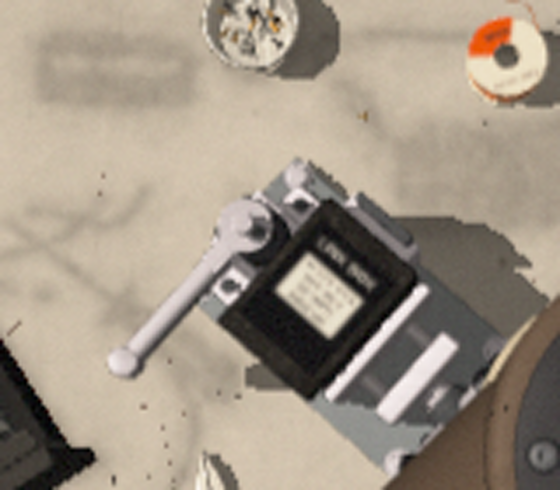

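Run:
```python
from geo import *
def tip(im,px):  # tip disc top and hub top
    return None
cur=cams.grab_frame('top')
c=cams.camera_info('top');K,R,t=c['camera_matrix'],c['R'],c['t'];o=-R.T@t
vv,uu=np.mgrid[0:420,0:560];d=np.stack([uu,vv,np.ones_like(uu)],-1)@np.linalg.inv(K).T@R
s=(.099-o[2])/d[...,2];X=o[0]+d[...,0]*s;Y=o[1]+d[...,1]*s
for n,im in(('start',cv2.imread('pics/top0.png')),('t3',cv2.imread('pics/t3.png')),('now',cur)):
    im=im.astype(int);r=np.hypot(X-PV[0],Y-PV[1]);an=(np.arctan2(Y-PV[1],X-PV[0])-A+.28+np.pi)%(2*np.pi)-np.pi
    m=(r>.03)&(r<.115)&(an>-.2)&(an<2.1)&(im[...,2]-im[...,0]<20)&(im.mean(-1)>125)
    _,l,st,_=cv2.connectedComponentsWithStats(m.astype(np.uint8));k=l==1+np.argmax(st[1:,4])
    k2=k&(r>.05)
    p=np.c_[X[k2],Y[k2]];vx,vy,x0,y0=cv2.fitLine(p.astype(np.float32),2,0,.001,.001).ravel()
    a=np.arctan2(vy,vx)
    if vx*(x0-PV[0])+vy*(y0-PV[1])<0:a+=np.pi
    sw=(a-A+.28+np.pi)%(2*np.pi)-np.pi
    nrm=np.array([-np.sin(a),np.cos(a)]);off=nrm@(np.array([x0,y0])-PV)
    print(n,'line swing',round(float(sw),3),'median',np.median(an[k2]).round(3),'line offset from PV mm',round(off*1e3,2),'max r mm',r[k].max()*1e3)
```

```text
start line swing 0.229 median 0.252 line offset from PV mm 1.83 max r mm 110.21032486116992
t3 line swing 0.879 median 0.857 line offset from PV mm -1.76 max r mm 111.18782705518363
now line swing 1.857 median 1.795 line offset from PV mm -5.37 max r mm 107.202267137755
```

```bash
python3 -c "
from station import arm
print(arm.job_done())"
```

```text
the job is handed in; nothing more can be done
None
```

I handed the job in with the lever home (about 1.85 rad in the camera view), the box flat on the bed and the arm clear. I estimate the lever bit at 0.70–0.75 rad, against the 0.70 target. I did not measure the clamp force, and no verdict came back.

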